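# Put the spatula away flat in the cutlery tray

### The job

First swing the lamp's arm to the left, away from over the cutlery tray, until it is parked along the tray's back side. Then take the wide-headed spatula from its sloping stand and lay it gently, without letting it drop, flat in the tray's wide compartment, its head in the broad bay and its handle end in the narrow notch. Leave everything else as it is.

Things in the scene. Friction and masses are not known exactly. Their poses are not given: they have to be found in the camera images.
- spatula: Spatula to put away, 260 mm long, about 90 g: wooden bar handle 190 x 20 wide x 16 thick, flat grey square-ended head 80 x 60 wide x 6 thick, undersides in one plane (z=0). Origin: underside of the handle on its centre line, 120 mm from handle end, 140 from head tip, 20 from the centre of mass. x: from head to handle end, y: across, z: out of its upper face. Starts sloping in a stand cradle.
- spatula_tip (a point): middle of the underside edge of the spatula's head tip
- spatula_end (a point): middle of the underside edge of the spatula's handle end
- stand: Dark wooden utensil stand, fixed. Base 220 x 180 x 10 mm, origin under its centre, x away from the robot (turned up to 17 degrees), z up. Two cradles at y = -45 and +45 mm hold a utensil each, sloping 40 degrees: the handle rises towards the stand's +x, its end up to 205 mm high. Which utensil is in which cradle varies.
- cradle_a (a point): origin of the utensil in the cradle at stand y -45: stand (0, -45, 112) mm. In the utensil's axes: the head rests on a sloping board with a lip 14 mm high beyond the tip; at x +60 to +90 mm the handle lies between two prongs 14 mm high, 26 mm apart; from x -50 to +50 it is free on both sides and below. Lift it out along its own z.
- cradle_b (a point): the same for the cradle at stand y +45: stand (0, 45, 112) mm
- spoon: Wooden spoon with the same handle as the spatula but a round head of 46 mm, parallel to it in the other cradle, 90 mm beside it; same origin and axes. To be left there.
- tray: Wooden cutlery tray, fixed, 150 (x) x 292 (y) x 36 mm high, all walls 8 thick and to that height. Origin under its centre, z up, x away from the robot (turned up to 17 degrees); +x is its back side. Nearer the robot a plain lane 48 mm wide with a butter knife; at the back, centre line x=+28 mm, the wide compartment for the spatula, 78 mm wide, y -138 to 138.
- finger_recess (a point): where the spatula's origin belongs: tray (28, -10, 18) mm, spatula x along the tray's -y, z up; 8 mm of play each way. Round it, y -75 to 42, the compartment is a finger recess of the full 78 mm width, its floor only 6 mm above the counter, so fingers can reach 12 mm below the handle.
- pocket_tip (a point): where the spatula's tip point belongs, tray (28, 130, 18) mm: on the floor, 18 mm above the counter, of the broad bay for the head (y 42 to 138, 78 mm wide)
- pocket_end (a point): where the spatula's handle end point belongs, tray (28, -130, 18) mm: on the floor, 18 mm above the counter, of the notch for the handle's end (y -138 to -75, 36 mm wide)
- lamp_arm (a joint): angle of the lamp's level brass arm about its post: 0 points to the tray's -x (towards the robot, over the tray), grows as the head swings left (+y), stops at 1.75 rad; 1.57 is parallel to the tray's back. Parked: over 1.3. Starts at 0 to 0.5. Stiff, stays where left; about 1 N at 140 mm from the post moves it. Can be pushed with closed fingers on the arm's side.
- lamp_pivot (a point): on the axis of the lamp's post, behind the tray, at the height of the arm's centre line, 240 mm above the counter. Post 16 mm thick, hub 26 mm, its top 255 mm high; the arm is 14 x 14 mm.
- lamp_head (a point): on the axis of the lamp shade at the height of the arm's centre line, 220 mm from the pivot. The shade is a cone 70 mm across, from 250 down to 190 mm above the counter.
- butter_knife: butter knife lying in the tray's near lane, 200 mm long; to be left; origin under its middle
- salt_jar: white jar with wooden lid, 60 mm across, 80 high, standing between stand and tray; origin under its centre; to be left
- mug: white mug, 80 mm across, 90 high, left of the stand; origin under its centre; to be left
- pepper_mill: dark wooden pepper mill, 52 mm across, 150 high, behind the salt jar; origin under its centre; to be left

How it is judged:
By the outcome, as a careful person would: the job done as asked, in the order asked, and still so for the second after the job is handed in, with the robot touching nothing.
It also fails if it takes over 64 s, if anything falls off the work surface, if the arm or the gripper's body presses on something with over 40 N, if the wrist force passes 120 N, or if a joint passes its speed limit or range.

### The arm

A 6-joint arm with a two-finger parallel gripper is mounted at the origin on the work surface. World frame = base frame: x ahead of the robot, y to its left, z up, the work surface at z = 0. Lengths are in m, angles in rad, forces in N, time in s.
With the tool pointing down it reaches from about 0.325 to 0.775 m from the base axis. Payload 5.5 kg.
Tool frame: the origin (TCP) lies midway between the tips of the shut fingers; the grasp point (between the pads) lies 19 mm behind it; z points along the fingers, y is the line along which they close (so a half turn about z gives the same grasp; the last joint's range is limited). The gripper opens to 88 mm and grips with 3 to 60 N. Pads are 20 mm wide; open, the fingers measure 115 mm over their backs; the gripper's body (75 mm by 178 mm) begins 61 mm behind the grasp point.
Start: joints at [-1.406, 0.091, 1.231, -0, 1.82, -0.057], TCP at [0.132, -0.585, 0.223] pointing down, gripper open.
Joint ranges: [-2.87, 2.87], [-0.86, 2.18], [0.17, 2.46], [-1.51, 4.65], [0.06, 2.69], [-2.65, 2.65]. Speed limits (rad/s): [2.57, 2.57, 3.01, 3.14, 3.14, 3.14].

### API

Orientations are given as a unit quaternion [w, x, y, z].
In Python, from bench import observe, get_image, camera_info, workorder, finder gives the robot as it stands.
- The arm moves only by the tool apply_moves, never from a script. Its argument "steps" is text: rows parted by semicolons, each of 7 numbers parted by spaces: the shift along the world's x, y, z scaled (see below), then the turn, a rotation vector about the world's x, y, z scaled (see below), then the gripper command: -1 is shut, 1 is fully open, values between are in proportion. In form: x y z wx wy wz fingers; .... A call has 1 to 12 rows; each row is the pose to reach, as a shift and turn from the pose commanded when the call began; what a row does not reach only later rows make up. The controller multiplies each number of a shift by 8 cm and each number of a turn by 2 rad. A row lasts 1/10 s, in which the tool goes at most 50 mm and 8.59 degrees, less where a joint would pass 70% of its speed; a pose out of reach is approached as far as the arm can. A call with a number of a shift or a turn outside -1 to 1 is refused whole. A call with a gripper value outside its range is refused whole. The fingers move at their own pace and stop on an object; "grip_force" is the grip in N (left out, the last holds). Time passes only in rows, so rows that repeat a pose let the fingers close. It gives the time, the measured TCP pose, the force, the opening and the grip force at its end, in the units of the state.
- observe(): the state, without advancing time (a new reading comes with each control period).
- get_image(name): name is "scene" or "top" or "wrist"; returns (picture, depth): 420x560x3 uint8, red, green, blue; 420x560 float32, m along the optical axis (not along the pixel's ray), 0 where there is no reading.
- camera_info(name): a dict with "vfov" (degrees; the focal length in pixels is half the picture's height over the tangent of half this angle, whatever the lens; pixels are square), "cx", "cy" (the principal point, pixels), "cam_to_world" (4x4, takes a point from camera to world coordinates); the wrist camera has in their place "hand_eye" (4x4, takes a point from camera to tool coordinates, whose origin is the TCP and whose axes are the flange's). Camera axes: x right, y up, looking along -z (the intrinsics and any distortion apply to the point x, -y, -z); pixel columns grow to the right and rows downward; lengths in m; the calibration is good to about 2 mm. A picture is of the moment at which its call begins: read the wrist's pose just before it. camera_info takes no time and is no camera call.
- workorder.hand_in(): hands the job in; it is judged then, once.
Trained networks look in the newest picture that a camera, given by its name, has taken for a name from the list of things; names that differ only in an ending like _2 or _b are one class to them, and where a whole thing is asked for, a point or a joint stands for the part that bears it (a point fixed in the world has none). Each returns a list of dicts, best first, with "p" (0 to 1); they miss things now and then, are a little off and sometimes report something else, mostly with a low value. They report only what shows in the picture. A call takes as long as a camera call.
- finder.spot_in(query, camera): "at" ([x, y, z] in m, in the coordinates of the camera as it stood for that picture, good to about 4 mm: the middle of the surface that is visible of it).
- finder.outline_of(query, camera): "pixels" (420x560 bool, what is visible of it).
The state is a dict: "time_s": time; "qpos": joint angles; "joint_vel": joint speeds; "tau": joint torques, N m; "tcp_pos": TCP position; "orientation": TCP orientation; "ft_force": force on the tool from outside, world axes, zero at the start; "wrist_torque": the same for the moment, N m; "opening": finger opening in m; "grasp_force": force on a finger pad.
Only numpy, scipy, OpenCV 4.12 (cv2) and the standard library are available. Lean on these libraries where they do the work, as an engineer would, in place of code of your own. Each camera call takes 0.05 s, during which the arm holds its last target. There are 200 camera calls.

## Working session

There is one attempt and no reset: what is moved stays moved. The work goes in short steps, Python scripts to look and compute and a tool call to move; the robot and the scene stay as the last step left them, time stands still between calls to the robot, and variables do not carry over. Pictures are saved under pics/ and viewed, at most 10 in all, crops included, and the job is handed in when it is done.

Besides the shell and the picture viewer there is one more tool, called after "Request:" as a command line: name --argument value ..., lists and objects as JSON in quotes. apply_moves: Moves the arm, as the interface text tells. Its arguments: {"type":"object","properties":{"steps":{"type":"string"},"grip_force":{"type":"number"}},"required":["steps"]}

```bash
ls; mkdir -p pics; cat > h.py <<'E'
import numpy as np, cv2
from bench import observe,get_image,camera_info,workorder,finder
def K(ci): 
    f=210/np.tan(np.radians(ci['vfov'])/2); return f,ci['cx'],ci['cy']
def cloud(depth,ci,T=None):
    f,cx,cy=K(ci); v,u=np.mgrid[:420,:560]
    P=np.stack([(u-cx)/f*depth,-(v-cy)/f*depth,-depth],-1)
    T=np.array(ci['cam_to_world']) if T is None else T
    W=P@T[:3,:3].T+T[:3,3]; W[depth==0]=np.nan; return W
def save(n,rgb): cv2.imwrite('pics/'+n,rgb[...,::-1])
E
python3 - <<'E'
from h import *
np.set_printoptions(precision=3,suppress=True)
for c in ['top','scene']:
    ci=camera_info(c); print(c,ci)
    r,d=get_image(c); save(c+'0.png',r)
    T=np.array(ci['cam_to_world'])
    for q in ['spatula','spoon','stand','tray','lamp_arm','lamp_head','lamp_pivot','butter_knife','salt_jar','mug','pepper_mill']:
        o=finder.spot_in(q,c)
        print(q,[(np.round(T[:3,:3]@x['at']+T[:3,3],3),round(x['p'],2)) for x in o[:2]])
    np.savez('/tmp/'+c,W=cloud(d,ci),r=r)
print(observe())
E
```

```text
pics
top {'vfov': 57.27828260437972, 'cx': 275.6181035559097, 'cy': 208.83790180812719, 'cam_to_world': array([[ 0.028,  0.992, -0.123,  0.41 ],
       [-1.   ,  0.028, -0.005,  0.031],
       [-0.001,  0.123,  0.992,  1.137],
       [ 0.   ,  0.   ,  0.   ,  1.   ]])}
spatula [(array([0.501, 0.277, 0.09 ]), 0.85), (array([ 0.472, -0.267,  0.246]), 0.28)]
spoon [(array([0.557, 0.186, 0.123]), 0.76)]
stand [(array([0.567, 0.227, 0.012]), 0.8), (array([ 0.472, -0.266,  0.243]), 0.44)]
tray [(array([ 0.496, -0.271,  0.016]), 0.81)]
lamp_arm [(array([ 0.475, -0.266,  0.246]), 0.61)]
lamp_head [(array([ 0.478, -0.268,  0.245]), 0.9)]
lamp_pivot [(array([ 0.476, -0.271,  0.246]), 0.87)]
butter_knife [(array([ 0.44 , -0.265,  0.014]), 0.73), (array([0.567, 0.224, 0.01 ]), 0.38)]
salt_jar [(array([ 0.451, -0.009,  0.08 ]), 0.83), (array([0.505, 0.275, 0.084]), 0.57)]
mug [(array([0.529, 0.448, 0.041]), 0.59)]
pepper_mill [(array([0.69 , 0.023, 0.102]), 0.6)]
scene {'vfov': 51.08444284092477, 'cx': 281.69162520780014, 'cy': 209.5581991460563, 'cam_to_world': array([[ 0.751, -0.522,  0.404,  1
[... 545 characters left out ...]
28,  0.01 ]), 0.86), (array([0.517, 0.445, 0.07 ]), 0.2)]
salt_jar [(array([ 0.467, -0.02 ,  0.064]), 0.94), (array([ 0.482, -0.279,  0.24 ]), 0.52)]
mug [(array([0.518, 0.448, 0.072]), 0.98)]
pepper_mill [(array([0.71, 0.01, 0.09]), 0.6)]
{'time_s': 1.2, 'qpos': array([-1.406,  0.091,  1.231,  0.   ,  1.82 , -0.057]), 'joint_vel': array([ 0.003, -0.   , -0.001,  0.001,  0.002,  0.   ]), 'tau': array([  0.  , -44.62, -40.65,   0.07,   0.02,  -0.  ]), 'tcp_pos': array([ 0.132, -0.585,  0.223]), 'orientation': array([-0.   ,  0.994,  0.111,  0.   ]), 'ft_force': array([-0.009, -1.352, -0.031]), 'wrist_torque': array([ 0.006, -0.008, -0.032]), 'grasp_force': 0.0, 'opening': 0.08763338772098077}
```

View pics/top0.png

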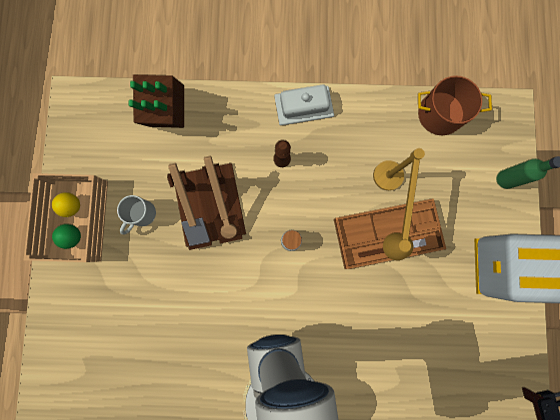

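View pics/scene0.png

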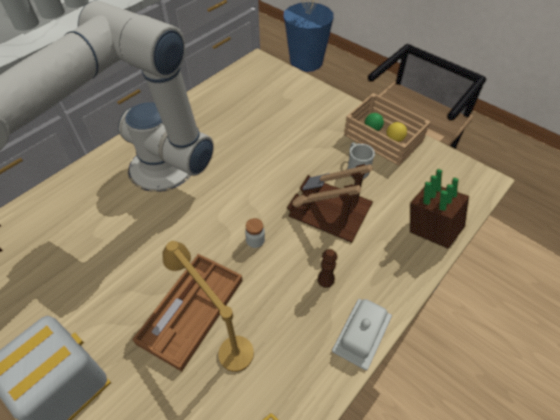

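The top view shows the spatula in the left cradle (head about (195,232), handle end (175,168)) and the spoon to its right. The tray is centred about (390,235). The lamp pivot appears at about (418,155), with the arm running down to the shade at (400,245).

```bash
python3 - <<'E'
from h import *
np.set_printoptions(precision=4,suppress=True)
A=[]
for c in ['top','scene']:
    z=np.load(f'/tmp/{c}.npz'); W=z['W'].reshape(-1,3); W=W[~np.isnan(W).any(1)]
    m=(abs(W[:,0]-.45)<.05)&(abs(W[:,1]+.0)<.3)&(abs(W[:,2])<.02)
    print(c,'table z',np.median(W[(abs(W[:,0]-.4)<.03)&(abs(W[:,1]-.15)<.03)][:,2]))
    # tray top
    t=W[(abs(W[:,2]-.036)<.005)&(abs(W[:,0]-.52)<.14)&(abs(W[:,1]+.27)<.2)]
    r=cv2.minAreaRect(t[:,:2].astype(np.float32)); print('tray',len(t),r)
    # lamp arm
    l=W[(W[:,2]>.235)&(W[:,2]<.262)&(abs(W[:,0]-.58)<.2)&(abs(W[:,1]+.3)<.15)]
    r=cv2.minAreaRect(l[:,:2].astype(np.float32)); print('lamp',len(l),r, cv2.boxPoints(r).tolist())
    b=W[(W[:,2]>.15)&(abs(W[:,0]-.5)<.3)&(abs(W[:,1]+.3)<.15)]
    print('lamp extent',b.min(0),b.max(0), b[b[:,0]>.62].mean(0), (b[:,0]>.62).sum())
    base=W[(W[:,2]>.006)&(W[:,2]<.03)&(abs(W[:,0]-.68)<.08)&(abs(W[:,1]+.25)<.1)]
    print('base',cv2.minEnclosingCircle(base[:,:2].astype(np.float32)),len(base))
    get_image(c)
    for q in ['spatula','spoon','lamp_head']:
        o=finder.outline_of(q,c)
        if not o: continue
        P=z['W'][np.array(o[0]['pixels'])]; P=P[~np.isnan(P).any(1)]
        if q=='lamp_head': print(q,o[0]['p'],len(P),P.min(0),P.max(0)); continue
        np.save(f'/tmp/{q}_{c}',P)
        a=np.median(P,0); P=P[np.linalg.norm(P-a,axis=1)<.2]; 
        l=cv2.fitLine(P.astype(np.float32),cv2.DIST_HUBER,0,.01,.01).ravel(); d=l[:3]*np.sign(l[0])
        s=(P-l[3:])@d
        print(q,o[0]['p'],len(P),'dir',d,'yaw',np.degrees(np.arctan2(d[1],d[0])),'slope',np.degrees(np.arcsin(d[2])),'ends',l[3:]+d*s.min(),l[3:]+d*s.max(),s.max()-s.min())
E
```

```text
top table z -0.00014392488938996806
tray 1266 ((0.5321602821350098, -0.2827436923980713), (0.24203884601593018, 0.29334861040115356), 12.923090934753418)
lamp 961 ((0.5491181015968323, -0.27454572916030884), (0.04363138601183891, 0.25489702820777893), 82.89977264404297) [[0.419950395822525, -0.2804408073425293], [0.6728927493095398, -0.31194746494293213], [0.6782858371734619, -0.2686506509780884], [0.42534345388412476, -0.23714399337768555]]
lamp extent [ 0.4122 -0.3106  0.1501] [ 0.6742 -0.2283  0.2587] [ 0.6523 -0.2928  0.2337] 290
base ((0.6710257530212402, -0.24231493473052979), 0.10091075301170349) 640
spatula 0.63 1053 dir [0.7122 0.1653 0.6822] yaw 13.069041 slope 43.01461 ends [0.4414 0.2545 0.0264] [0.6277 0.2978 0.2048] 0.2616274912003784
spoon 0.58 793 dir [0.7212 0.1892 0.6664] yaw 14.700353 slope 41.790047 ends [0.4598 0.1624 0.0289] [0.6489 0.212  0.2036] 0.2622461871409071
lamp_head 0.53 1544 [ 0.4097 -0.4023 -0.0049] [ 0.7465 -0.2283  0.2587]
scene table z 0.00010299669275448675
tray 1709 ((0.5296790599822998, -0.2843797206878662), (0.2422724962234497, 0.29386207461357117), 12.89565372467041)
lamp 885 ((0.5524905323982239, -0.2770756781101227), (0.042500194162130356, 0.24620115756988525), 83.3021469116211) [[0.4277516305446625, -0.28382307291030884], [0.6722724437713623, -0.31253838539123535], [0.6772294044494629, -0.2703282833099365], [0.43270862102508545, -0.24161297082901]]
lamp extent [ 0.4214 -0.3112  0.1507] [ 0.6742 -0.2322  0.2583] [ 0.6567 -0.2992  0.2327] 336
base ((0.6799995303153992, -0.25592488050460815), 0.11670129746198654) 889
spatula 0.62 552 dir [0.7256 0.1767 0.665 ] yaw 13.687811 slope 41.681427 ends [0.4384 0.2475 0.0268] [0.6294 0.294  0.2018] 0.26316462652669875
spoon 0.64 485 dir [0.7163 0.189  0.6717] yaw 14.783003 slope 42.198303 ends [0.4645 0.1573 0.0305] [0.6494 0.2061 0.2039] 0.25814204523806644
lamp_head 0.74 1334 [ 0.2674 -0.3112 -0.0028] [ 0.6742 -0.1636  0.2583]
```

```bash
python3 - <<'E'
from h import *
np.set_printoptions(precision=4,suppress=True)
for c in ['top','scene']:
    W=np.load(f'/tmp/{c}.npz')['W'].reshape(-1,3); W=W[~np.isnan(W).any(1)]
    t=W[(abs(W[:,2]-.036)<.004)&(abs(W[:,0]-.50)<.14)&(abs(W[:,1]+.29)<.19)]
    u=np.array([np.cos(.225),np.sin(.225)]); s=(t[:,:2]-[.486,-.294])@u; t=t[abs(s)<.085]
    r=cv2.minAreaRect(t[:,:2].astype(np.float32)); print(c,'tray',r)
    l=W[(W[:,2]>.24)&(W[:,2]<.262)&(W[:,0]>.50)&(W[:,0]<.635)&(abs(W[:,1]+.3)<.15)]
    f=cv2.fitLine(l[:,:2].astype(np.float32),cv2.DIST_HUBER,0,.01,.01).ravel(); print('arm',f,np.degrees(np.arctan2(f[1],f[0])),'zmax',l[:,2].max())
    p=W[(W[:,2]>.06)&(W[:,2]<.225)&(abs(W[:,0]-.66)<.05)&(abs(W[:,1]+.3)<.05)]; print('post',len(p),p.min(0),p.max(0))
    tw=W[(W[:,1]<-.40)&(W[:,0]>.25)&(W[:,0]<.75)&(W[:,1]>-.8)&(W[:,2]>.04)]; 
    print('toaster',tw.min(0),tw.max(0), np.percentile(tw[:,2],98))
    for q in ['spatula','spoon']:
        P=np.load(f'/tmp/{q}_{c}.npy')
        d0=np.array([np.cos(.2529),np.sin(.2529),0])*.766+np.array([0,0,.643]); k=np.array([-.643*np.cos(.2529),-.643*np.sin(.2529),.766])
        O=np.array([.55,.27,.112]) if q=='spatula' else np.array([.573,.187,.112])
        a=np.cross(k,d0); L=(P-O)@np.c_[d0,a,k]
        for lo,hi in [(-.14,-.07),(-.06,-.02),(-.02,.02),(.02,.06),(.06,.12)]:
            m=L[(L[:,0]>lo)&(L[:,0]<hi)&(abs(L[:,1])<.05)&(abs(L[:,2])<.035)]
            if len(m)>5: print(q,lo,len(m),'lat',np.percentile(m[:,1],[3,50,97]),'top',np.percentile(m[:,2],[10,50,90]))
        g=L[(abs(L[:,1])<.05)&(abs(L[:,2])<.04)]; print('x range',np.percentile(g[:,0],[.5,99.5]))
ci=camera_info('wrist'); print(ci['hand_eye'],ci['vfov'])
E
```

```text
top tray ((0.48712560534477234, -0.2930603325366974), (0.15022891759872437, 0.2930249571800232), 12.76535415649414)
arm [ 0.9872 -0.1593  0.5667 -0.2807] -9.16373 zmax 0.2508218950688679
post 141 [ 0.6533 -0.3017  0.061 ] [ 0.6688 -0.2883  0.2207]
toaster [ 0.3164 -0.6811  0.0401] [ 0.6907 -0.4043  0.2229] 0.19585563816966944
spatula -0.14 425 lat [-0.0179  0.0107  0.0397] top [0.0021 0.0044 0.0064]
spatula -0.06 126 lat [-0.015   0.0078  0.0315] top [0.0043 0.0138 0.0162]
spatula -0.02 109 lat [-0.0007  0.0071  0.0181] top [0.011  0.0145 0.0166]
spatula 0.02 117 lat [-0.0008  0.0075  0.0181] top [0.01   0.0139 0.017 ]
spatula 0.06 186 lat [-0.0018  0.0068  0.0173] top [0.0108 0.0145 0.0167]
x range [-0.1377  0.1219]
spoon -0.14 217 lat [-0.0126  0.0064  0.0259] top [0.0079 0.0105 0.0127]
spoon -0.06 97 lat [-0.0038  0.0054  0.0153] top [0.0136 0.016  0.0183]
spoon -0.02 103 lat [-0.0042  0.0051  0.0146] top [0.0132 0.0161 0.0185]
spoon 0.02 111 lat [-0.005   0.0041  0.0141] top [0.0136 0.0163 0.0183]
spoon 0.06 198 lat [-0.0055  0.0038  0.0149] top [0.0094 0.016  0.0182]
x range [-0
[... 585 characters left out ...]
at [-0.0034  0.0012  0.014 ] top [0.0051 0.0148 0.0174]
spatula 0.06 127 lat [-0.0054  0.0015  0.0167] top [0.0053 0.0149 0.0175]
x range [-0.1387  0.1201]
spoon -0.14 123 lat [-0.016  -0.0008  0.0265] top [0.0059 0.0118 0.0145]
spoon -0.06 76 lat [-0.0069 -0.0025  0.0139] top [0.0066 0.017  0.0195]
spoon -0.02 75 lat [-0.0067 -0.0026  0.0129] top [0.0075 0.0169 0.0192]
spoon 0.02 77 lat [-0.0069 -0.0025  0.0128] top [0.0081 0.017  0.0197]
spoon 0.06 118 lat [-0.0071 -0.0024  0.0091] top [0.008  0.017  0.0196]
x range [-0.136   0.1182]
[[-0.0004  0.9526  0.3043  0.0845]
 [ 1.      0.0005 -0.0001 -0.0008]
 [-0.0002  0.3043 -0.9526 -0.1614]
 [ 0.      0.      0.      1.    ]] 66.50436633269324
```

Request:
apply_moves --steps "0 0 0.5 0 0 0 -1; 0 0 1 0 0 0 -1; 0.4 0.3 1 0 0 0 -1; 0.8 0.6 1 0 0 0 -1; 1 0.7 1 0 0 0 -1; 1 0.7 1 0 0 0 -1" --grip_force 20

```text
time_s: 2.2
tcp_pos: [0.214, -0.5282, 0.3032]
orientation: [0.0, 0.994, 0.112, 0.0]
ft_force: [0.6, 0.0, 0.7]
opening: 0.0433
grasp_force: 0.0
```

Request:
apply_moves --steps "0.4 0.3 0 0 0 0 -1; 0.8 0.6 0 0 0 0 -1; 1 0.7 0 0 0 0 -1; 1 0.7 0 0 0 0 -1"

```text
time_s: 2.6
tcp_pos: [0.2931, -0.4727, 0.3027]
orientation: [0.0, 0.994, 0.112, 0.0]
ft_force: [0.3, -0.5, -0.7]
opening: 0.0111
grasp_force: 0.0
```

Request:
apply_moves --steps "0.4 0.3 0 0 0 0 -1; 0.8 0.6 0 0 0 0 -1; 1 0.7 0 0 0 0 -1; 1 0.7 0 0 0 0 -1"

```text
time_s: 3.0
tcp_pos: [0.3726, -0.4172, 0.3022]
orientation: [-0.0, 0.994, 0.112, -0.0]
ft_force: [-0.3, -0.9, 0.0]
opening: 0.0007
grasp_force: 0.0
```

Request:
apply_moves --steps "0.4 0.3 0 0 0 0 -1; 0.8 0.6 0 0 0 0 -1; 1 0.7 0 0 0 0 -1; 1 0.7 0 0 0 0 -1"

```text
time_s: 3.4
tcp_pos: [0.4524, -0.3617, 0.302]
orientation: [-0.0, 0.994, 0.111, -0.0]
ft_force: [0.1, 0.1, -0.6]
opening: 0.0001
grasp_force: 0.0
```

```bash
python3 - <<'E'
from h import *
o=observe(); print(o['time_s'],o['tcp_pos'],o['orientation'],o['opening'],o['ft_force'],o['qpos'])
piv=np.array([.6615,-.2965])
for th,d in [(171,.055),(171,.024),(160,.024),(148,.024),(136,.024),(124,.022),(114,.02),(107,.018),(101,.017),(100,.05)]:
    t=np.radians(th); e=np.array([np.cos(t),np.sin(t)]); n=np.array([-e[1],e[0]]); p=piv+.14*e+d*n
    print(th,p.round(4))
E
```

```text
3.4 [ 0.45240375 -0.3616522   0.30201538] [-1.59137704e-04  9.93788738e-01  1.11282126e-01 -4.55786679e-04] 0.00013497225893252345 [ 0.07287701  0.13651747 -0.60378459] [-7.32828268e-01  6.72137391e-02  1.11414452e+00 -5.08244747e-04
  1.96107776e+00  6.14748678e-01]
171 [ 0.5146 -0.3289]
171 [ 0.5195 -0.2983]
160 [ 0.5217 -0.2712]
148 [ 0.5301 -0.2427]
136 [ 0.5441 -0.2165]
124 [ 0.565  -0.1927]
114 [ 0.5863 -0.1767]
107 [ 0.6034 -0.1679]
101 [ 0.6181 -0.1623]
100 [ 0.5879 -0.1673]
```

Request:
apply_moves --steps "0.4 0.2 0 0 0 0 -1; 0.79 0.41 0 0 0 0 -1; 0.79 0.41 -0.5 0 0 0 -1; 0.79 0.41 -1 0 0 0 -1; 0.79 0.41 -1 0 0 0 -1"

```text
time_s: 3.9
tcp_pos: [0.5116, -0.3287, 0.2142]
orientation: [-0.004, 0.994, 0.11, -0.006]
ft_force: [0.6, 0.4, -1.7]
opening: 0.0003
grasp_force: 0.0
```

Request:
apply_moves --steps "0 0 -0.06 0 0 0 -1; 0.04 0.2 -0.06 0 0 0 -1; 0.06 0.38 -0.06 0 0 0 -1; 0.07 0.5 -0.06 0 0 0 -1; 0.08 0.62 -0.06 0 0 0 -1; 0.09 0.74 -0.06 0 0 0 -1; 0.12 0.86 -0.06 0 0 0 -1; 0.15 0.98 -0.06 0 0 0 -1; 0.15 0.98 -0.06 0 0 0 -1"

```text
time_s: 4.8
tcp_pos: [0.5275, -0.2485, 0.2177]
orientation: [-0.001, 0.994, 0.112, -0.0]
ft_force: [0.2, 0.6, 0.4]
opening: 0.0008
grasp_force: 0.0
```

Request:
apply_moves --steps "0.04 0.1 0 0 0 0 -1; 0.12 0.27 0 0 0 0 -1; 0.21 0.43 0 0 0 0 -1; 0.34 0.58 0 0 0 0 -1; 0.475 0.72 0 0 0 0 -1; 0.6 0.82 0 0 0 0 -1; 0.74 0.92 0 0 0 0 -1; 0.89 1 0 0 0 0 -1; 0.89 1 0 0 0 0 -1"

```text
time_s: 5.7
tcp_pos: [0.5998, -0.1687, 0.2171]
orientation: [-0.001, 0.994, 0.112, -0.0]
ft_force: [-0.1, -0.1, 0.4]
opening: 0.0002
grasp_force: 0.0
```

```bash
cat > lamp.py <<'E'
from h import *
def lamp(c):
    r,d=get_image(c); W0=cloud(d,camera_info(c)); W=W0.reshape(-1,3); W=W[~np.isnan(W).any(1)]
    pv=np.array([.6615,-.2965]); R=np.linalg.norm(W[:,:2]-pv,axis=1)
    m=(W[:,2]>.24)&(W[:,2]<.2515)&(R>.03)&(R<.24); q=W[m]
    a=np.degrees(np.arctan2(q[:,1]+.2965,q[:,0]-.6615))
    for lo,hi in [(.03,.06),(.06,.10),(.1,.14),(.14,.18),(.18,.21),(.21,.24)]:
        s=(R[m]>lo)&(R[m]<hi); print(c,lo,s.sum(),'joint',np.radians(192.83-np.percentile(a[s],[10,50,90])).round(3) if s.sum() else '')
    return r
E
python3 - <<'E'
from lamp import *
o=observe(); print(o['time_s'],o['tcp_pos'],o['ft_force'])
save('top1.png',lamp('top')); lamp('scene')
E
```

```text
5.7 [ 0.5998198  -0.1687498   0.21712171] [-0.07640573 -0.13547953  0.41062425]
top 0.03 0 joint 
top 0.06 0 joint 
top 0.1 0 joint 
top 0.14 29 joint [1.545 1.512 1.481]
top 0.18 1 joint [1.597 1.597 1.597]
top 0.21 155 joint [1.575 1.508 1.448]
scene 0.03 87 joint [1.629 1.512 1.373]
scene 0.06 112 joint [1.575 1.511 1.439]
scene 0.1 120 joint [1.553 1.501 1.408]
scene 0.14 99 joint [1.546 1.51  1.475]
scene 0.18 92 joint [1.557 1.515 1.472]
scene 0.21 86 joint [1.58  1.528 1.462]
```

Request:
apply_moves --steps "0.06 0.01 0 0 0 0 -1; 0.12 0.02 0 0 0 0 -1; 0.175 0.03 0 0 0 0 -1; 0.175 0.03 0 0 0 0 -1; 0 -0.03 0 0 0 0 -1; -0.4 -0.1 0 0 0 0 -1; -0.8 -0.1 0.3 0 0 0 -1; -0.8 -0.1 0.9 0 0 0 -1; -0.8 -0.1 0.9 0 0 0 -1"

```text
time_s: 6.7
tcp_pos: [0.5345, -0.1786, 0.2968]
orientation: [0.002, 0.994, 0.11, 0.005]
ft_force: [-0.1, -0.1, 1.9]
opening: 0.0004
grasp_force: 0.0
```

```bash
python3 - <<'E'
from lamp import *
o=observe(); print(o['time_s'],o['tcp_pos'],o['ft_force'])
lamp('scene')
E
```

```text
6.7 [ 0.53447303 -0.17863831  0.29684943] [-0.13755391 -0.12173613  1.89249837]
scene 0.03 94 joint [1.701 1.579 1.444]
scene 0.06 114 joint [1.646 1.58  1.5  ]
scene 0.1 106 joint [1.622 1.578 1.524]
scene 0.14 100 joint [1.609 1.576 1.539]
scene 0.18 92 joint [1.616 1.58  1.532]
scene 0.21 90 joint [1.646 1.585 1.52 ]
```

Request:
apply_moves --steps "-0.1 0.08 0.1 0 0 0.07 0.3; -0.2 0.16 0.1 0 0 0.14 0.3; -0.3 0.24 0.1 0 0 0.21 0.3; -0.4 0.32 0.1 0 0 0.28 0.3; -0.5 0.4 0.1 0 0 0.35 0.3; -0.6 0.5 0.1 0 0 0.42 0.3; -0.7 0.6 0.1 0 0 0.49 0.3; -0.8 0.7 0.1 0 0 0.56 0.3; -0.9 0.8 0.1 0 0 0.63 0.3; -0.9 0.9 0.1 0 0 0.7 0.3; -0.9 0.9 0.1 0 0 0.77 0.3; -0.9 0.9 0.1 0 0 0.79 0.3"

```text
time_s: 7.95
tcp_pos: [0.4626, -0.1059, 0.2972]
orientation: [-0.0, 0.619, 0.785, -0.0]
ft_force: [0.7, -0.3, -0.4]
opening: 0.057
grasp_force: 0.0
```

Request:
apply_moves --steps "0 0.08 0 0 0 0.07 0.3; 0 0.16 0 0 0 0.14 0.3; 0 0.24 0 0 0 0.21 0.3; 0 0.32 0 0 0 0.28 0.3; 0 0.4 0 0 0 0.35 0.3; 0 0.5 0 0 0 0.42 0.3; 0 0.6 0 0 0 0.49 0.3; 0 0.7 0 0 0 0.56 0.3; 0 0.8 0 0 0 0.63 0.3; 0 0.9 0 0 0 0.7 0.3; 0 0.9 0 0 0 0.77 0.3; 0 0.9 0 0 0 0.79 0.3"

```text
time_s: 9.15
tcp_pos: [0.4627, -0.0339, 0.2971]
orientation: [-0.0, -0.122, 0.992, 0.0]
ft_force: [-0.3, 0.0, 0.4]
opening: 0.0571
grasp_force: 0.0
```

Request:
apply_moves --steps "0 0.45 0 0 0 0 0.3; 0 0.9 0 0 0 0 0.3; 0 0.9 0 0 0 0 0.3"

```text
time_s: 9.45
tcp_pos: [0.4625, 0.0408, 0.2971]
orientation: [-0.0, -0.122, 0.993, 0.001]
ft_force: [0.7, 1.1, -0.1]
opening: 0.0573
grasp_force: 0.0
```

Request:
apply_moves --steps "0 0.45 0 0 0 0 0.3; 0 0.9 0 0 0 0 0.3; 0 0.9 0 0 0 0 0.3"

```text
time_s: 9.75
tcp_pos: [0.4624, 0.1123, 0.2969]
orientation: [-0.0, -0.122, 0.993, 0.0]
ft_force: [0.8, -0.3, 0.6]
opening: 0.0569
grasp_force: 0.0
```

Request:
apply_moves --steps "0 0.45 0 0 0 0 0.3; 0 0.9 0 0 0 0 0.3; 0 0.9 0 0 0 0 0.3"

```text
time_s: 10.05
tcp_pos: [0.4625, 0.1837, 0.2968]
orientation: [-0.001, -0.121, 0.993, 0.0]
ft_force: [-0.2, -0.9, 0.0]
opening: 0.057
grasp_force: 0.0
```

Request:
apply_moves --steps "0 0.45 0 0 0 0 0.3; 0 0.9 0 0 0 0 0.3; 0 0.9 0 0 0 0 0.3"

```text
time_s: 10.35
tcp_pos: [0.4626, 0.2552, 0.2967]
orientation: [-0.001, -0.121, 0.993, -0.0]
ft_force: [-0.7, -0.5, -0.1]
opening: 0.057
grasp_force: 0.0
```

Request:
apply_moves --steps "0 0 -0.1 0.017 -0.068 0 0.3; 0 0 -0.3 0.034 -0.136 0 0.3; 0 0 -0.5 0.051 -0.203 0 0.3; 0 0 -0.7 0.068 -0.271 0 0.3; 0.1 0 -0.9 0.0856 -0.338 0 0.3; 0.1 0 -0.9 0.0856 -0.338 0 0.3; 0.1 0 -0.9 0.0856 -0.338 0 0.3"

```text
time_s: 11.05
tcp_pos: [0.4703, 0.2524, 0.2258]
orientation: [0.338, -0.112, 0.934, 0.043]
ft_force: [-0.7, -0.2, 1.2]
opening: 0.0567
grasp_force: 0.0
```

```bash
cat > wr.py <<'E'
from h import *
from scipy.spatial.transform import Rotation as Ro
def wrist():
    o=observe(); r,d=get_image('wrist'); ci=camera_info('wrist')
    T=np.eye(4); T[:3,:3]=Ro.from_quat(o['orientation'],scalar_first=True).as_matrix(); T[:3,3]=o['tcp_pos']
    return o,r,cloud(d,ci,T@np.array(ci['hand_eye'])),T
E
python3 - <<'E'
from wr import *
np.set_printoptions(precision=4,suppress=True)
o,r,W,T=wrist(); save('w1.png',r); np.savez('/tmp/w1',W=W,T=T)
print(o['time_s'],o['tcp_pos'],o['qpos'],o['opening']); print(T[:3,:3])
for q in ['spatula','spoon']:
    x=finder.outline_of(q,'wrist')
    for k in x[:1]:
        P=W[np.array(k['pixels'])];P=P[~np.isnan(P).any(1)]; print(q,k['p'],len(P)); np.save('/tmp/w_'+q,P)
        if len(P)>50:
            d0=np.array([.7426,.1879,.6428]);kk=np.array([-.6231,-.1577,.766]);O=np.array([.549,.278,.111]) if q=='spatula' else np.array([.571,.191,.112])
            L=(P-O)@np.c_[d0,np.cross(kk,d0),kk]
            for lo in np.arange(-.14,.12,.03):
                m=L[(L[:,0]>lo)&(L[:,0]<lo+.03)&(abs(L[:,1])<.05)&(abs(L[:,2])<.035)]
                if len(m)>5: print('%.2f'%lo,len(m),'lat',np.percentile(m[:,1],[2,50,98]),'top',np.percentile(m[:,2],[10,50,90]))
            print('xr',np.percentile(L[:,0],[.5,99.5]))
E
```

```text
11.05 [0.4703 0.2524 0.2258] [ 0.5578 -0.7153  2.0158 -0.2148  1.1788 -1.2386] 0.05669804831110998
[[-0.7466 -0.2385  0.6211]
 [-0.181   0.9711  0.1553]
 [-0.6402  0.0036 -0.7682]]
spatula 0.8 10879
-0.14 2796 lat [-0.0248  0.0036  0.0319] top [0.0056 0.0066 0.0076]
-0.11 2539 lat [-0.0246  0.0036  0.032 ] top [0.0056 0.0066 0.0076]
-0.08 2035 lat [-0.0251  0.0034  0.0317] top [0.0057 0.007  0.0167]
-0.05 737 lat [-0.0063  0.0034  0.0123] top [0.0156 0.0165 0.0175]
-0.02 677 lat [-0.0067  0.0034  0.0126] top [0.0153 0.0165 0.0174]
0.01 628 lat [-0.007   0.0025  0.012 ] top [0.0154 0.0166 0.0175]
0.04 567 lat [-0.0072  0.0025  0.0114] top [0.0155 0.0165 0.0174]
0.07 522 lat [-0.0076  0.0015  0.0116] top [0.0155 0.0166 0.0176]
0.10 294 lat [-0.0078  0.0015  0.0109] top [0.0155 0.0166 0.0175]
xr [-0.1398  0.1144]
spoon 0.94 7202
-0.14 1954 lat [-0.017   0.0042  0.0254] top [0.0093 0.0104 0.0114]
-0.11 1104 lat [-0.0138  0.0047  0.0221] top [0.0084 0.0104 0.0113]
-0.08 847 lat [-0.0057  0.0047  0.013 ] top [0.0095 0.0158 0.0171]
-0.05 841 lat [-0.0061  0.0048  0.0129] top [0.0129 0.0162 0.0173]
-0.02 770 lat [-0.0063  0.0046  0.0126] top [0.0131 0.0163 0.0173]
0.01 706 lat [-0.0066  0.0043  0.0123] top [0.0128 0.0163 0.0173]
0.04 644 lat [-0.0074  0.0038  0.0121] top [0.0105 0.0164 0.0173]
0.07 204 lat [-0.0074 -0.002   0.007 ] top [0.0156 0.0166 0.0175]
xr [-0.1394  0.1034]
```

Request:
apply_moves --steps "0.1 0.06 -0.33 0 0 0 0.3; 0.21 0.12 -0.66 0 0 0 0.3; 0.32 0.19 -1 0 0 0 0.3; 0.32 0.19 -1 0 0 0 0.3; 0.32 0.19 -1 0 0 0 0.3"

```text
time_s: 11.7
tcp_pos: [0.4973, 0.2694, 0.1485]
orientation: [0.339, -0.112, 0.933, 0.044]
ft_force: [-0.3, -0.7, -0.4]
opening: 0.0568
grasp_force: 0.0
```

Request:
apply_moves --steps "0.14 0.035 -0.17 0 0 0 0.3; 0.28 0.07 -0.34 0 0 0 0.3; 0.42 0.104 -0.51 0 0 0 0.3; 0.5 0.125 -0.62 0 0 0 0.3; 0.555 0.139 -0.686 0 0 0 0.3; 0.555 0.139 -0.686 0 0 0 0.3"

```text
time_s: 12.3
tcp_pos: [0.5409, 0.2803, 0.0916]
orientation: [0.339, -0.112, 0.933, 0.044]
ft_force: [0.7, -0.6, -0.1]
opening: 0.0569
grasp_force: 0.0
```

```bash
python3 - <<'E'
from wr import *
np.set_printoptions(precision=4,suppress=True)
o,r,W,T=wrist(); save('w2.png',r)
print(o['time_s'],o['tcp_pos'],o['ft_force'],o['opening']); print(T[:3,:3])
E
```

```text
12.3 [0.5409 0.2803 0.0916] [ 0.6739 -0.6083 -0.1244] 0.05688313290236659
[[-0.7449 -0.2394  0.6227]
 [-0.1804  0.9709  0.1575]
 [-0.6423  0.005  -0.7664]]
```

View pics/w2.png

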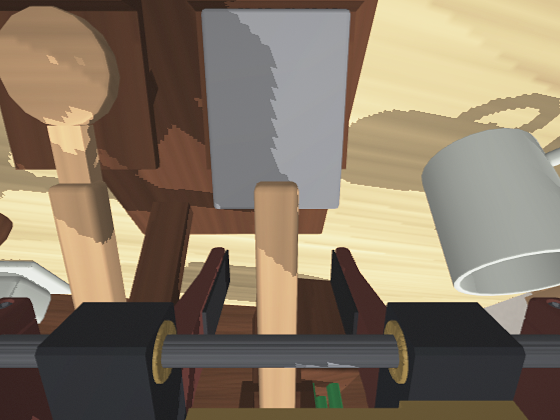

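The wrist view shows the handle (column ~277) centred between the open fingers (columns ~225 and 335), and the spoon and mug are clear of them. I'll close and lift along the spatula's own z.

Request:
apply_moves --steps "0 0 0 0 0 0 -1; 0 0 0 0 0 0 -1; 0 0 0 0 0 0 -1; 0 0 0 0 0 0 -1; 0 0 0 0 0 0 -1; 0 0 0 0 0 0 -1; 0 0 0 0 0 0 -1; 0 0 0 0 0 0 -1" --grip_force 30

```text
time_s: 13.15
tcp_pos: [0.5404, 0.2802, 0.0912]
orientation: [0.339, -0.113, 0.933, 0.044]
ft_force: [-3.7, -1.2, 3.0]
opening: 0.0197
grasp_force: 30.0
```

Request:
apply_moves --steps "-0.06 -0.016 0.077 0 0 0 -1; -0.16 -0.039 0.19 0 0 0 -1; -0.31 -0.079 0.383 0 0 0 -1; -0.47 -0.118 0.575 0 0 0 -1; -0.62 -0.157 0.766 0 0 0 -1; -0.62 -0.157 0.766 0 0 0 -1"

```text
time_s: 13.75
tcp_pos: [0.4906, 0.2682, 0.1554]
orientation: [0.341, -0.113, 0.932, 0.045]
ft_force: [0.2, -0.1, -0.1]
opening: 0.0199
grasp_force: 30.0
```

```bash
python3 - <<'E'
from wr import *
np.set_printoptions(precision=4,suppress=True)
o,r,W,T=wrist(); save('w3.png',r)
print(o['time_s'],o['tcp_pos'],o['ft_force'],o['wrist_torque'],o['opening'],o['grasp_force'],o['qpos'])
x=finder.outline_of('spatula','wrist')[0]; P=W[np.array(x['pixels'])]; P=P[~np.isnan(P).any(1)]
L=(P-T[:3,3])@T[:3,:3]; print(x['p'],np.percentile(L,[.5,50,99.5],axis=0))
for lo in np.arange(0,.14,.02):
    m=L[(L[:,0]>lo)&(L[:,0]<lo+.02)]
    if len(m)>9: print(lo,len(m),np.percentile(m[:,1],[2,98]),np.percentile(m[:,2],[10,50,90]))
E
```

```text
13.75 [0.4906 0.2682 0.1554] [ 0.1936 -0.1213 -0.1147] [-0.0087  0.2139 -0.0636] 0.01993755414409142 29.998708069324493 [ 0.5636 -0.6394  2.0983 -0.2356  1.0182 -1.1928]
0.92 [[-0.0689 -0.0288 -0.028 ]
 [ 0.0752  0.0004 -0.0167]
 [ 0.1206  0.0297 -0.0145]]
0.0 1535 [-0.0088  0.0099] [-0.0275 -0.0267 -0.0257]
0.02 2023 [-0.023   0.0245] [-0.0274 -0.0265 -0.0169]
0.04 5612 [-0.0278  0.0286] [-0.0264 -0.0168 -0.0159]
0.06 6087 [-0.028   0.0288] [-0.0174 -0.0165 -0.0157]
0.08 6886 [-0.0278  0.0289] [-0.0173 -0.0164 -0.0156]
0.1 7834 [-0.028   0.0287] [-0.0172 -0.0163 -0.0154]
0.12 374 [-0.0268  0.0271] [-0.0164 -0.0155 -0.0143]
```

Request:
apply_moves --steps "-0.15 0 0.3 0 0 0 -1; -0.3 0 0.6 0 0 0 -1; -0.45 0 0.9 0 0 0 -1; -0.5 0 1 0 0 0 -1; -0.5 0 1 0 0 0 -1"

```text
time_s: 14.35
tcp_pos: [0.451, 0.2681, 0.2327]
orientation: [0.339, -0.113, 0.933, 0.044]
ft_force: [0.7, -0.7, -1.0]
opening: 0.0199
grasp_force: 30.0
```

Request:
apply_moves --steps "0 0 0.1 -0.012 0.05 0 -1; 0 0 0.2 -0.027 0.106 0 -1; 0 0 0.3 -0.043 0.169 0 -1; 0 0 0.4 -0.058 0.23 0 -1; 0 0 0.4 -0.074 0.29 0 -1; 0 0 0.4 -0.0856 0.338 0 -1; 0 0 0.4 -0.0856 0.338 0 -1; 0 0 0.4 -0.0856 0.338 0 -1"

```text
time_s: 15.15
tcp_pos: [0.4515, 0.2674, 0.2613]
orientation: [-0.001, -0.119, 0.993, -0.001]
ft_force: [-0.5, -0.1, -0.4]
opening: 0.0197
grasp_force: 30.0
```

Request:
apply_moves --steps "0 -0.05 0 0 0 -0.05 -1; 0 -0.1 0 0 0 -0.12 -1; 0 -0.2 0 0 0 -0.19 -1; 0 -0.3 0 0 0 -0.26 -1; 0 -0.4 0 0 0 -0.33 -1; 0 -0.5 0 0 0 -0.4 -1; 0 -0.6 0 0 0 -0.47 -1; 0 -0.7 0 0 0 -0.54 -1; 0 -0.8 0 0 0 -0.61 -1; 0 -0.9 0 0 0 -0.68 -1; 0 -0.9 0 0 0 -0.74 -1; 0 -0.9 0 0 0 -0.793 -1"

```text
time_s: 16.35
tcp_pos: [0.45, 0.1954, 0.2645]
orientation: [0.001, 0.625, 0.781, 0.001]
ft_force: [-0.7, -0.2, -1.5]
opening: 0.0199
grasp_force: 30.0
```

Request:
apply_moves --steps "0 -0.3 0 0 0 0 -1; 0 -0.65 0 0 0 0 -1; 0 -1 0 0 0 0 -1; 0 -1 0 0 0 0 -1"

```text
time_s: 16.75
tcp_pos: [0.4502, 0.1135, 0.2647]
orientation: [0.002, 0.624, 0.781, 0.001]
ft_force: [-0.0, 0.6, -0.6]
opening: 0.0198
grasp_force: 30.0
```

```bash
python3 - <<'E'
from wr import *
np.set_printoptions(precision=4,suppress=True)
o,r,W,T=wrist(); save('w4.png',r)
print(o['time_s'],o['tcp_pos'],o['ft_force'],o['wrist_torque'],o['opening'],o['qpos']);print(T[:3,:3])
c,s=np.cos(np.radians(12.83)),np.sin(np.radians(12.83))
Rt=np.c_[[s*-1,c,0],[c,s,0],[0,0,-1]]
print('correction rotvec/2',Ro.from_matrix(Rt@T[:3,:3].T).as_rotvec()/2)
x=finder.outline_of('spatula','wrist')[0]; P=W[np.array(x['pixels'])]; P=P[~np.isnan(P).any(1)]
L=(P-T[:3,3])@T[:3,:3]; print(x['p'],np.percentile(L,[.5,50,99.5],axis=0))
E
```

```text
16.75 [0.4502 0.1135 0.2647] [-0.005   0.6444 -0.6395] [-0.111  -0.1429 -0.0253] 0.01982817428309234 [ 0.1747 -0.2627  1.4898 -0.0015  1.9107 -0.048 ]
[[-0.2204  0.9754  0.004 ]
 [ 0.9754  0.2204 -0.0007]
 [-0.0016  0.0037 -1.    ]]
correction rotvec/2 [0.0004 0.002  0.0009]
0.9 [[-0.0688 -0.0293 -0.0279]
 [ 0.0754  0.0003 -0.0166]
 [ 0.1212  0.0295 -0.0142]]
```

Request:
apply_moves --steps "0 -0.3 0 0 0.002 0 -1; 0 -0.65 0 0 0.002 0 -1; 0 -0.98 0 0 0.002 0 -1; 0 -0.98 0 0 0.002 0 -1"

```text
time_s: 17.25
tcp_pos: [0.4507, 0.0362, 0.2642]
orientation: [-0.001, 0.624, 0.782, -0.001]
ft_force: [1.1, -0.1, -1.0]
opening: 0.0199
grasp_force: 30.0
```

Request:
apply_moves --steps "0 -0.3 0 0 0 0 -1; 0 -0.65 0 0 0 0 -1; 0 -0.98 0 0 0 0 -1; 0 -0.98 0 0 0 0 -1"

```text
time_s: 17.65
tcp_pos: [0.4509, -0.0419, 0.264]
orientation: [-0.001, 0.624, 0.782, -0.001]
ft_force: [0.5, 0.6, -1.5]
opening: 0.0197
grasp_force: 30.0
```

Request:
apply_moves --steps "0 -0.3 0 0 0 0 -1; 0 -0.65 0 0 0 0 -1; 0 -0.98 0 0 0 0 -1; 0 -0.98 0 0 0 0 -1"

```text
time_s: 18.05
tcp_pos: [0.4511, -0.12, 0.2638]
orientation: [-0.002, 0.624, 0.782, -0.001]
ft_force: [0.6, 0.3, -0.5]
opening: 0.02
grasp_force: 30.0
```

Request:
apply_moves --steps "0 -0.3 0 0 0 0 -1; 0 -0.65 0 0 0 0 -1; 0 -0.98 0 0 0 0 -1; 0 -0.98 0 0 0 0 -1"

```text
time_s: 18.45
tcp_pos: [0.4513, -0.1981, 0.2636]
orientation: [-0.002, 0.624, 0.782, -0.001]
ft_force: [0.7, 1.4, -1.1]
opening: 0.0201
grasp_force: 30.0
```

Request:
apply_moves --steps "0 -0.3 0 0 0 0 -1; 0 -0.65 0 0 0 0 -1; 0 -0.98 0 0 0 0 -1; 0 -0.98 0 0 0 0 -1"

```text
time_s: 18.85
tcp_pos: [0.4514, -0.2764, 0.2635]
orientation: [-0.002, 0.624, 0.782, -0.001]
ft_force: [0.3, -0.1, -1.6]
opening: 0.0196
grasp_force: 30.0
```

Request:
apply_moves --steps "0.25 0 -0.2 0 0 0 -1; 0.5 0 -0.5 0 0 0 -1; 0.77 0 -0.8 0 0 0 -1; 0.77 0 -1 0 0 0 -1; 0.77 0 -1 0 0 0 -1"

```text
time_s: 19.35
tcp_pos: [0.5118, -0.2737, 0.181]
orientation: [-0.005, 0.622, 0.783, -0.001]
ft_force: [-1.0, 0.3, -0.4]
opening: 0.0196
grasp_force: 30.0
```

```bash
python3 - <<'E'
from wr import *
np.set_printoptions(precision=4,suppress=True)
o,r,W,T=wrist(); save('w5.png',r)
print(o['time_s'],o['tcp_pos'],o['ft_force'],o['qpos'])
c,s=np.cos(np.radians(12.83)),np.sin(np.radians(12.83)); Rz=np.c_[[c,s],[-s,c]]
Rt=np.c_[[-s,c,0],[c,s,0],[0,0,-1]]
print('corr',Ro.from_matrix(Rt@T[:3,:3].T).as_rotvec()/2)
P=W.reshape(-1,3);P=P[~np.isnan(P).any(1)]
q=(P[:,:2]-[.4865,-.2937])@Rz; m=(abs(P[:,2]-.036)<.004)&(q[:,0]<.1)&(q[:,0]>-.1)&(abs(q[:,1])<.17)
t=q[m]; print('rim tray coords',len(t),t.min(0),t.max(0))
for n,sel,ax in [('back',(t[:,0]>.055)&(t[:,1]>.06)&(t[:,1]<.12),0),('left',(t[:,1]>.12)&(abs(t[:,0]-.03)<.03),1),('div',(abs(t[:,0]+.015)<.012)&(t[:,1]>.06)&(t[:,1]<.12),0),('front',(t[:,0]<-.06)&(t[:,1]>.06)&(t[:,1]<.12),0)]:
    if sel.sum()>9: print(n,sel.sum(),np.percentile(t[sel][:,ax],[1,50,99]))
f=P[(abs(q[:,0]-.028)<.09)&(abs(q[:,1])<.15)&(P[:,2]<.03)]; print('floor z',np.histogram(f[:,2],np.arange(-.002,.031,.002)))
x=finder.outline_of('spatula','wrist')[0]; P=W[np.array(x['pixels'])]; P=P[~np.isnan(P).any(1)]
L=(P-T[:3,3])@T[:3,:3]; print(x['p'],np.percentile(L,[.5,50,99.5],axis=0))
E
```

```text
19.35 [ 0.5118 -0.2737  0.181 ] [-0.9847  0.3335 -0.3834] [-0.5486  0.0425  1.3549 -0.0017  1.7535 -0.7762]
corr [-0.0017 -0.0044 -0.0016]
rim tray coords 3512 [-0.0761 -0.1437] [0.0741 0.147 ]
front 618 [-0.0756 -0.0713 -0.0676]
floor z (array([4239, 1599,   99, 3055,  924,   29,  485, 1190,  765,  222,   29,
         17,   35,   26,   25,   35]), array([-0.002,  0.   ,  0.002,  0.004,  0.006,  0.008,  0.01 ,  0.012,
        0.014,  0.016,  0.018,  0.02 ,  0.022,  0.024,  0.026,  0.028,
        0.03 ]))
0.76 [[-0.0693 -0.0298 -0.0279]
 [ 0.0753 -0.     -0.0166]
 [ 0.1221  0.03    0.1812]]
```

View pics/w5.png

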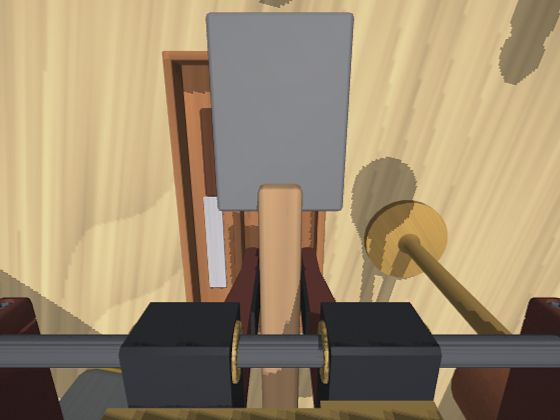

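Request:
apply_moves --steps "0 0 -0.3 0 0 0 -1; 0 -0.02 -0.6 0 0 0 -1; 0 -0.02 -0.9 0 0 0 -1; 0 -0.02 -1 0 0 0 -1; 0 -0.02 -1 0 0 0 -1; 0 -0.02 -1 0 0 0 -1; 0 -0.02 -1 0 0 0 -1"

```text
time_s: 20.15
tcp_pos: [0.5132, -0.2784, 0.1066]
orientation: [0.0, 0.623, 0.782, -0.001]
ft_force: [-0.3, 0.6, -0.8]
opening: 0.0198
grasp_force: 30.0
```

```bash
cat > chk.py <<'E'
from wr import *
np.set_printoptions(precision=4,suppress=True)
o,r,W,T=wrist(); save('w6.png',r)
print(o['time_s'],o['tcp_pos'],o['ft_force'],o['joint_vel'].round(3))
c,s=np.cos(np.radians(12.83)),np.sin(np.radians(12.83)); Rz=np.c_[[c,s],[-s,c]]
Rt=np.c_[[-s,c,0],[c,s,0],[0,0,-1]]
print('corr',Ro.from_matrix(Rt@T[:3,:3].T).as_rotvec()/2,'tcp tray',(T[:2,3]-[.4865,-.2937])@Rz)
x=finder.outline_of('spatula','wrist')[0]; P=W[np.array(x['pixels'])]; P=P[~np.isnan(P).any(1)]
L=(P-T[:3,3])@T[:3,:3]; print(x['p'],np.percentile(L,[.5,50,99.5],axis=0))
G=np.c_[(P[:,:2]-[.4865,-.2937])@Rz,P[:,2]]
for n,sl in [('head',(L[:,0]>.07)&(abs(L[:,2]+.0166)<.006)),('handle',(abs(L[:,0])<.035)&(abs(L[:,2]+.0267)<.006))]:
    g=G[sl]; print(n,len(g),np.percentile(g,[1,50,99],axis=0))
E
python3 chk.py
```

```text
20.15 [ 0.5132 -0.2784  0.1066] [-0.2657  0.5687 -0.7987] [ 0.003  0.002  0.002  0.    -0.002 -0.   ]
corr [ 0.0009 -0.0005 -0.0005] tcp tray [0.0294 0.009 ]
0.62 [[-0.0686 -0.0292 -0.0278]
 [ 0.0754 -0.0001 -0.0166]
 [ 0.1212  0.0293 -0.0144]]
head 18456 [[0.0003 0.0796 0.121 ]
 [0.0293 0.1068 0.1228]
 [0.0583 0.1301 0.1244]]
handle 4453 [[ 0.0198 -0.0136  0.1305]
 [ 0.0293  0.0174  0.1332]
 [ 0.0392  0.0435  0.1346]]
```

Request:
apply_moves --steps "-0.015 0 -0.25 0 0 0 -1; -0.015 0 -0.5 0 0 0 -1; -0.015 0 -0.75 0 0 0 -1; -0.015 0 -0.95 0 0 0 -1; -0.015 0 -1 0 0 0 -1; -0.015 0 -1 0 0 0 -1; -0.015 0 -1 0 0 0 -1"

```text
time_s: 20.95
tcp_pos: [0.5118, -0.2783, 0.0255]
orientation: [-0.001, 0.623, 0.782, -0.001]
ft_force: [-1.1, -0.1, -0.8]
opening: 0.0202
grasp_force: 30.0
```

```bash
python3 chk.py
```

```text
20.95 [ 0.5118 -0.2783  0.0255] [-1.0953 -0.0625 -0.7712] [-0.003 -0.008 -0.007 -0.001  0.     0.001]
corr [ 0.0005 -0.0012 -0.0005] tcp tray [0.0281 0.0094]Traceback (most recent call last):
  File "chk.py", line 8, in <module>
    x=finder.outline_of('spatula','wrist')[0]; P=W[np.array(x['pixels'])]; P=P[~np.isnan(P).any(1)]
      ~~~~~~~~~~~~~~~~~~~~~~~~~~~~~~~~~~~~^^^
IndexError: list index out of range
```

View pics/w6.png

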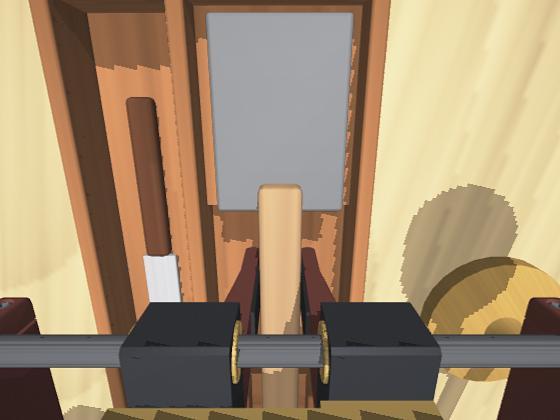

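The head sits centred in the broad bay (columns 207–353 between the bay walls) and the knife is undisturbed. Next is a slow lower with the force watched.

Request:
apply_moves --steps "0 0 -0.05 0 0 0 -1; 0 0 -0.1 0 0 0 -1; 0 0 -0.14 0 0 0 -1; 0 0 -0.17 0 0 0 -1; 0 0 -0.19 0 0 0 -1; 0 0 -0.205 0 0 0 -1; 0 0 -0.205 0 0 0 -1; 0 0 -0.205 0 0 0 -1; 0 0 -0.205 0 0 0 -1"

```text
time_s: 21.95
tcp_pos: [0.5113, -0.278, 0.008]
orientation: [-0.001, 0.623, 0.782, -0.001]
ft_force: [-0.2, 0.7, -1.3]
opening: 0.0198
grasp_force: 30.0
```

```bash
sed -i "s/x=finder.*$/P=W.reshape(-1,3); P=P[~np.isnan(P).any(1)]/; s/^L=(P-T.*; print.*/L=(P-T[:3,3])@T[:3,:3]; k=(abs(L[:,1])<.028)\&(L[:,0]<.119)\&(L[:,0]>-.03); P,L=P[k],L[k]/" chk.py; python3 chk.py
```

```text
21.95 [ 0.5113 -0.278   0.008 ] [-0.2093  0.737  -1.2932] [-0.    -0.     0.001 -0.001 -0.    -0.001]
corr [ 0.0001 -0.0019 -0.0006] tcp tray [0.0277 0.0098]
head 16535 [[0.0002 0.0803 0.0229]
 [0.0276 0.1063 0.0244]
 [0.055  0.1284 0.026 ]]
handle 5040 [[ 0.0106 -0.0127  0.0302]
 [ 0.0276  0.0202  0.0346]
 [ 0.0449  0.0442  0.0399]]
```

Request:
apply_moves --steps "0 0 -0.005 0 0 0 -1; 0 0 -0.01 0 0 0 -1; 0 0 -0.01 0 0 0 -1; 0 0 -0.01 0 0 0 -1; 0 0 -0.01 0 0 0 -1"

```text
time_s: 22.5
tcp_pos: [0.5112, -0.278, 0.0071]
orientation: [-0.001, 0.623, 0.782, -0.001]
ft_force: [-0.4, 0.2, 0.4]
opening: 0.0201
grasp_force: 30.0
```

Request:
apply_moves --steps "0 0 -0.004 0 0 0 -1; 0 0 -0.004 0 0 0 -1; 0 0 -0.004 0 0 0 -1; 0 0 -0.004 0 0 0 -0.5; 0 0 -0.004 0 0 0 -0.45; 0 0 -0.004 0 0 0 -0.38; 0 0 -0.004 0 0 0 -0.3; 0 0 -0.004 0 0 0 -0.25; 0 0 -0.004 0 0 0 -0.25; 0 0 -0.004 0 0 0 -0.25; 0 0 -0.004 0 0 0 -0.25" --grip_force 6

```text
time_s: 23.6
tcp_pos: [0.5112, -0.2779, 0.0067]
orientation: [-0.002, 0.623, 0.782, -0.001]
ft_force: [-0.1, 0.7, 0.6]
opening: 0.0331
grasp_force: 0.0
```

```bash
python3 chk.py
```

```text
23.6 [ 0.5112 -0.2779  0.0067] [-0.118   0.6742  0.6115] [-0.    -0.001  0.001 -0.    -0.001 -0.001]
corr [-0.     -0.002  -0.0005] tcp tray [0.0276 0.0099]
head 16602 [[0.0001 0.0805 0.0219]
 [0.0275 0.1064 0.0234]
 [0.055  0.1284 0.025 ]]
handle 5188 [[ 0.004  -0.0126  0.0281]
 [ 0.0275  0.02    0.0333]
 [ 0.0513  0.0443  0.0386]]
```

Released at floor height, and the spatula has not shifted. Now I'll withdraw straight up.

Request:
apply_moves --steps "0 0 0.1 0 0 0 -0.25; 0 0 0.3 0 0 0 -0.25; 0 0 0.6 0 0 0 -0.25; 0 0 1 0 0 0 -0.25; 0 0 1 0 0 0 -0.25"

```text
time_s: 24.15
tcp_pos: [0.5138, -0.2796, 0.0942]
orientation: [0.004, 0.623, 0.782, -0.001]
ft_force: [0.2, 0.4, 1.7]
opening: 0.033
grasp_force: 0.0
```

Request:
apply_moves --steps "0 0 0.4 0 0 0 -0.25; 0 0 0.8 0 0 0 -0.25; 0 0 1 0 0 0 -0.25; 0 0 1 0 0 0 -0.25"

```text
time_s: 24.55
tcp_pos: [0.5123, -0.2786, 0.1702]
orientation: [0.001, 0.623, 0.782, -0.001]
ft_force: [-0.4, -0.6, 0.2]
opening: 0.0332
grasp_force: 0.0
```

Request:
apply_moves --steps "-0.4 0 0.4 0 0 0 -0.25; -0.8 0 0.8 0 0 0 -0.25; -1 0 1 0 0 0 -0.25; -1 0 1 0 0 0 -0.25"

```text
time_s: 24.95
tcp_pos: [0.4306, -0.2786, 0.2487]
orientation: [0.0, 0.624, 0.782, -0.001]
ft_force: [0.1, -1.0, 0.1]
opening: 0.033
grasp_force: 0.0
```

Request:
apply_moves --steps "-0.4 0.3 0.4 0 0 0 -0.25; -0.8 0.6 0.8 0 0 0 -0.25; -1 1 1 0 0 0 -0.25; -1 1 1 0 0 0 -0.25; -1 1 1 0 0 0 -0.25"

```text
time_s: 25.45
tcp_pos: [0.3519, -0.1978, 0.3251]
orientation: [-0.002, 0.623, 0.782, -0.001]
ft_force: [-0.6, -0.7, -0.6]
opening: 0.0328
grasp_force: 0.0
```

```bash
python3 - <<'E'
from lamp import *
np.set_printoptions(precision=4,suppress=True)
o=observe(); print(o['time_s'],o['tcp_pos'],o['ft_force'])
r=lamp('scene'); save('scene2.png',r)
rt,d=get_image('top'); r,d=get_image('scene'); 
c,s=np.cos(.2239),np.sin(.2239); Rz=np.c_[[c,s],[-s,c]]
for cam in ['scene','top']:
    r,d=get_image(cam); W=cloud(d,camera_info(cam)); x=finder.outline_of('spatula',cam)
    if x:
        P=W[np.array(x[0]['pixels'])];P=P[~np.isnan(P).any(1)]; g=np.c_[(P[:,:2]-[.4865,-.2937])@Rz,P[:,2]]; print(cam,x[0]['p'],len(g),np.percentile(g,[2,50,98],axis=0))
    T=np.array(camera_info(cam)['cam_to_world'])
    for q in ['spoon','butter_knife','salt_jar','mug','pepper_mill']:
        y=finder.spot_in(q,cam); print(q,(T[:3,:3]@y[0]['at']+T[:3,3]).round(3) if y else None)
a=cv2.resize(r[120:300,150:480],None,fx=2,fy=2); save('top2.png',a)
E
```

```text
25.45 [ 0.3519 -0.1978  0.3251] [-0.6203 -0.6933 -0.5909]
scene 0.03 92 joint [1.698 1.576 1.446]
scene 0.06 113 joint [1.647 1.58  1.502]
scene 0.1 106 joint [1.621 1.575 1.526]
scene 0.14 97 joint [1.611 1.577 1.537]
scene 0.18 95 joint [1.617 1.574 1.529]
scene 0.21 101 joint [1.644 1.589 1.519]
scene 0.68 1171 [[-0.0001 -0.1238  0.0187]
 [ 0.0302  0.0434  0.0278]
 [ 0.0554  0.1243  0.0376]]
spoon None
butter_knife [ 0.445 -0.323  0.012]
salt_jar [ 0.472 -0.022  0.063]
mug [0.519 0.434 0.067]
pepper_mill [0.709 0.008 0.093]
top 0.37 4193 [[0.0713 0.4126 0.0053]
 [0.1862 0.5132 0.012 ]
 [0.2914 0.5855 0.1731]]
spoon [0.555 0.185 0.125]
butter_knife [ 0.456 -0.37   0.012]
salt_jar [ 0.451 -0.009  0.081]
mug None
pepper_mill [0.689 0.021 0.105]
```

View pics/scene2.png

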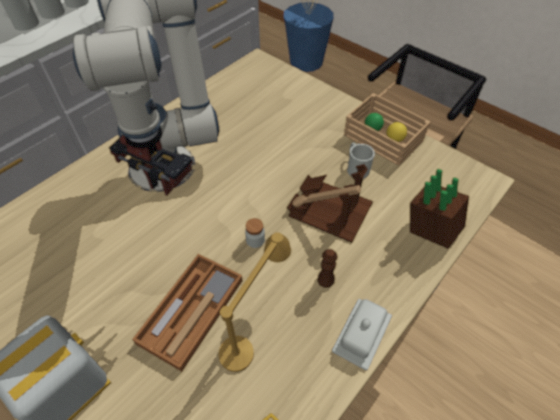

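View pics/top2.png

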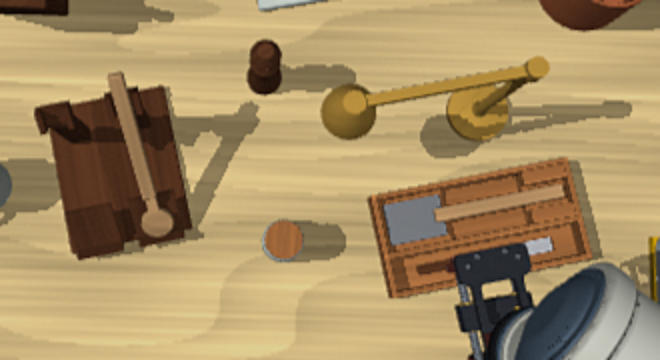

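The pictures show the spatula flat in the wide compartment, its head in the broad bay (about (415,218) in the crop) and its handle end in the notch at the right. The lamp arm is parked behind the tray, and the spoon, knife, jar, mug and mill are where they were.

```bash
python3 -c "
from bench import workorder; print(workorder.hand_in())"
```

```text
the job is handed in; nothing more can be done
None
```

I handed the job in at about 26 s of the 64 s allowed, with the lamp arm parked behind the tray at 1.58 rad and the spatula lying flat in the wide compartment, head in the broad bay and handle end in the notch; nothing else was moved.

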